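# Set the brooder controller's trimmer with the tuning tool

### The arm

A 7-joint arm with a two-finger parallel gripper is mounted at the origin on the work surface. World frame = base frame: x ahead of the robot, y to its left, z up, the work surface at z = 0. Lengths are in m, angles in rad, forces in N, time in s.
With the tool pointing down it reaches from about 0.4 to 0.9 m from the base axis. Payload 5.5 kg.
Tool frame: the origin (TCP) lies on the centre line of the jaws, within the pads' length; the fingertips stand 25 mm ahead of it and the grasp point (between the pads) lies 6 mm ahead of it; z points along the fingers, y is the line along which they close (so a half turn about z gives the same grasp; the last joint's range is limited). The gripper opens to 85 mm and grips with 20 to 120 N. Pads are 22 mm wide; open, the fingers measure 114 mm over their backs; the gripper's body (76 mm by 85 mm) begins 54 mm behind the grasp point. The pads swing forward as they close: fully open they stand 13 mm farther back than shut.
Start: joints at [-0.842, 0.501, -0.427, 1.55, 0.221, 1.138, -0.21], TCP at [0.292, 0.581, 0.256] pointing down, gripper open.
Joint ranges: [-2.88, 2.88], [-0.31, 2.03], [-1.54, 1.56], [0.2, 2.42], [-1.41, 4.55], [0.19, 2.02], [-2.57, 2.57]. Speed limits (rad/s): [2.57, 2.57, 3.14, 3.14, 3.14, 3.14, 3.14].

### API

Orientations are given as a rotation vector (axis times angle).
In Python, from workcell import arm gives the robot as it stands. The module is installed in compiled form; this text tells all that it offers.
- The arm moves only by the tool drive_tool, never from a script. Its argument "series" is a list of rows, each a list of 3 entries, a list of its own where there are three numbers: the shift along the tool's x, y, z scaled (see below), then the turn, a rotation vector about the tool's x, y, z scaled (see below), then the closure, from 0 (fully open) to 1 (shut). In form: [[[dx, dy, dz], [rx, ry, rz], claw], ...]. A call has 1 to 20 rows; each row shifts and turns the commanded pose from where the row before left it, along the tool's axes as they then stand; what a row does not reach is not made up. The controller multiplies each number of a shift by 0.06 m and each number of a turn by 8 degrees. A row lasts 1/8 s, in which the tool goes at most 62.5 mm and 10.7 degrees, less where a joint would pass 70% of its speed; a pose out of reach is approached as far as the arm can. A call with a number of a shift or a turn outside -1 to 1 is refused whole. A call with a gripper value outside its range is refused whole. The fingers move at their own pace and stop on an object; "grip_force" is the grip in N (left out, the last holds). Time passes only in rows, so rows that do not move let the fingers close. It gives the time, the measured TCP pose, the force, the opening and the grip force at its end, in the units of the state.
- arm.read_state(): the state, without advancing time (a new reading comes with each control period).
- arm.read_camera(name): name is "scene" or "side" or "wrist"; returns a dict with "image" (384x512x3 uint8, red, green, blue), "camera_matrix" (3x3 intrinsics, pixels), "k1" (the pictures are not rectified: a ray, as slopes to the right and down, at radius r is drawn at 1 + k1 r^2 times it, then the intrinsics apply), "R" (3x3) and "t" (3): a world point X has camera coordinates R X + t; the wrist camera has in their place "hand_eye" (4x4, takes a point from camera to tool coordinates, whose origin is the TCP and whose axes are the flange's). Camera axes: x right, y down, z forward; pixel columns grow to the right and rows downward; lengths in m; the calibration is good to about 2 mm. A picture is of the moment at which its call begins: read the wrist's pose just before it. There is no depth.
- arm.sign_off(): hands the job in; it is judged then, once.
The state is a dict: "time": time; "joints": joint angles; "joint_velocities": joint speeds; "tau": joint torques, N m; "tcp_pos": TCP position; "orientation": TCP orientation; "wrist_force": force on the tool from outside, world axes, zero at the start; "torque": the same for the moment, N m; "finger_gap": finger opening in m; "grasp_force": force on a finger pad.
Only numpy, scipy, OpenCV 4.12 (cv2) and the standard library are available. Lean on these libraries where they do the work, as an engineer would, in place of code of your own. Each camera call takes 0.05 s, during which the arm holds its last target. There are 200 camera calls.

### The job

Take the plastic tuning tool from its holder and, pressing its blade lightly but definitely into the slot of the sunk brass screw on top of the brooder controller, turn the screw clockwise until its slot lines up with the two raised ribs beside the well. Press gently: the screw sits on a weak spring at a depth you must find by feel, and heavy pressing would break it. Then stand the tool upright back in its holder, fully down, let go, and leave the dishes, forceps and hygrometer where they are.

Things in the scene. Friction and masses are not known exactly. Their poses are not given: they have to be found in the camera images.
- tool: Plastic tuning tool (about 45 g), upright in its holder, blade down. Origin: middle of its handle; own z points up, away from the blade. Handle: black square bar 14 x 14 mm, 56 mm long (28 mm above and below the origin), flats facing own x and y. Below it a collar 26 mm across, 28 to 32 mm under the origin, then a round shaft 12 mm across with the blade at its end.
- tool_tip (a point): Middle of the end of the tool's white blade, 78 mm under the handle's middle, with the tool's axes. The blade is 12 mm wide along own x, 2.4 mm thick along own y, 8 mm long.
- holder_hole (a point): Centre of the mouth of the round hole, 16 mm across, in the top of the white tool holder, a fixed block 60 x 60 x 56 mm; the mouth is 56 mm above the bench, the hole goes straight through. The tool stands in it with its collar resting on the block's top: its handle's middle is then 32 mm above this point.
- controller: Grey brooder controller, a fixed box 150 x 120 x 72 mm (own x, y, z), origin at the centre of its underside. On its flat top are the well and, on either side of it along own x, two white raised ribs 12 mm long, 3 mm wide, 2 mm high, centred 23 mm from the well's centre: together they mark the direction of own x.
- well (a point): Centre of the mouth of the round well, 24 mm across, in the controller's top (72 mm above the bench), with the controller's axes. In it sits a brass screw 19 mm across, its face 2 to 22 mm below this point: the depth differs each time and is not measured. It yields on a spring: 1 N at first, 8 N when pushed in 1.4 mm, then rigid; it breaks if the tool loads it with 20 N in all.
- trimmer (a joint): Angle of the brass screw, rad, positive clockwise from above: 0 when its slot is in line with the ribs (controller's own x), -1.25 to -0.6 at the start, stops at -1.5 and 0.6. Its slot is 3.8 mm wide, 3.5 mm deep and runs right across. It turns stiffly (0.025 N m) and stays put; turning adds about 6 N to the push. The blade has about 0.12 rad of play either way in the slot.
- dish_a: Shallow green plastic dish, 84 mm across, 14 mm high, beyond the work; origin at the centre of its underside. To be left alone.
- dish_b: The same kind of dish, on the robot's side of the work. To be left alone.
- hygrometer: White digital hygrometer standing on the bench, 24 x 60 x 85 mm, origin at the centre of its underside. To be left alone.
- forceps: Steel forceps lying flat, 130 mm long, 6 mm high, origin under the middle. To be left alone.
Not all that is in view belongs to the job. Several things have the shape of the controller; the one meant has the colours described above.

How it is judged:
On the way, in this order (a step that is already met when the one before it is completed fails the run):
1. the tool is lifted clear out of its holder (z of tool_tip in the frame of holder_hole above 0.005 m), for 0.1 s.
2. the blade is down in the well, pressed on the screw with more than 1.5 N (z of tool_tip in the frame of well below -0.0015 m and horizontal distance between tool_tip and well below 0.006 m and contact force between tool and controller above 1.5 N and value of joint trimmer below -0.3 rad), for 0.1 s.
3. with the blade still in the well, the screw's slot is in line with the ribs within 0.15 rad (z of tool_tip in the frame of well below -0.0015 m and horizontal distance between tool_tip and well below 0.006 m and value of joint trimmer between -0.15 and 0.15 rad), for 0.1 s.
At the end, for the whole second after the job is handed in: The screw's slot is in line with the ribs within 0.15 rad (joint between -0.15 and 0.15), and the tool stands at rest, blade down in its holder, fully down within 4 mm, within 8 mm of the hole's axis and upright within 0.12 rad (value of joint trimmer between -0.15 and 0.15 rad and horizontal distance between tool and holder_hole below 0.008 m and z of tool in the frame of holder_hole below 0.036 m and z of tool_tip in the frame of holder_hole below -0.04 m and angle between tool's own z axis and vertical below 0.12 rad and linear speed of tool below 0.02 m/s); the robot touches nothing.
It fails at once if the tool pressed on the controller or its screw with more than 20 N in all (push and twist added up) (contact force between tool and controller above 20 N).
It fails at once if the gripper itself pushed the controller (contact force between the fingers and controller above 5 N).
It fails at once if a dish, the forceps or the hygrometer was moved more than 20 mm (distance of any of dish_a, dish_b, hygrometer, forceps from where it was at the start of the episode above 0.02 m).
It also fails if it takes over 72 s, if anything falls off the work surface, if the arm or the gripper's body presses on something with over 40 N, if the wrist force passes 120 N, or if a joint passes its speed limit or range.

## Working session

There is one attempt and no reset: what is moved stays moved. The work goes in short steps, Python scripts to look and compute and a tool call to move; the robot and the scene stay as the last step left them, time stands still between calls to the robot, and variables do not carry over. Pictures are saved under pics/ and viewed, at most 10 in all, crops included, and the job is handed in when it is done.

Besides the shell and the picture viewer there is one more tool, called after "Request:" in YAML: its name, and indented under it one key for each argument. drive_tool: Moves the arm, as the interface text tells. Its arguments: {"type":"object","properties":{"series":{"type":"array","items":{"type":"array"}},"grip_force":{"type":"number"}},"required":["series"]}

```bash
mkdir -p pics; cat > h.py <<'E'
import numpy as np, cv2
from workcell import arm
from scipy.spatial.transform import Rotation as Ro
def ray(c,u,v,st=None):
    K=np.array(c["camera_matrix"]);k=c["k1"]
    p=cv2.undistortPoints(np.array([[[u,v]]],float),K,np.array([k,0,0,0.]))[0,0]
    d=np.array([p[0],p[1],1.])
    if "R" in c:
        R=np.array(c["R"]);return -R.T@np.array(c["t"]),R.T@d
    H=np.array(c["hand_eye"]);Rt=Ro.from_rotvec(st["orientation"]).as_matrix()
    return np.array(st["tcp_pos"])+Rt@H[:3,3],Rt@H[:3,:3]@d
def onz(c,u,v,z,st=None):
    o,d=ray(c,u,v,st);return o+d*(z-o[2])/d[2]
def proj(c,X,st=None):
    X=np.array(X,float)
    if "R" in c: p=np.array(c["R"])@X+np.array(c["t"])
    else:
        H=np.array(c["hand_eye"]);Rt=Ro.from_rotvec(st["orientation"]).as_matrix()
        p=Rt.T@(X-np.array(st["tcp_pos"]));p=H[:3,:3].T@(p-H[:3,3])
    s=p[:2]/p[2];s=s*(1+c["k1"]*(s@s));K=np.array(c["camera_matrix"])
    return K[:2,:2]@s+K[:2,2]
def tri(o1,d1,o2,d2):
    A=np.array([d1,-d2]).T;s=np.linalg.lstsq(A,o2-o1,rcond=None)[0]
    a=o1+s[0]*d1;b=o2+s[1]*d2;return (a+b)/2,np.linalg.norm(a-b)
def shot(n):
    st=arm.read_state();return arm.read_camera(n),st
def save(f,im): cv2.imwrite("pics/"+f,im[:,:,::-1])
E
python3 - <<'E'
from h import *
ims=[]
for n in("scene","side","wrist"):
    c,s=shot(n);np.save(n+".npy",{**c,'st':s},allow_pickle=True);ims.append(c["image"])
    print(n,{k:np.round(v,3).tolist() for k,v in c.items() if k!="image"})
ims.append(np.zeros_like(ims[0]))
m=np.vstack([np.hstack(ims[:2]),np.hstack(ims[2:])])
save("a1.png",cv2.resize(m,(800,600),interpolation=cv2.INTER_AREA))
print(s)
E
```

```text
scene {'camera_matrix': [[449.781, 0.0, 265.115], [0.0, 449.781, 195.08], [0.0, 0.0, 1.0]], 'k1': -0.046, 'R': [[-0.63, 0.776, -0.022], [0.494, 0.378, -0.783], [-0.599, -0.504, -0.621]], 't': [0.364, -0.232, 1.702]}
side {'camera_matrix': [[364.796, 0.0, 253.656], [0.0, 364.796, 194.39], [0.0, 0.0, 1.0]], 'k1': -0.071, 'R': [[-0.989, -0.15, 0.0], [-0.087, 0.573, -0.815], [0.122, -0.805, -0.58]], 't': [0.589, 0.141, 0.874]}
wrist {'camera_matrix': [[285.376, 0.0, 256.165], [0.0, 285.376, 190.777], [0.0, 0.0, 1.0]], 'k1': -0.068, 'hand_eye': [[-0.0, -0.96, -0.281, 0.071], [1.0, -0.0, 0.001, -0.0], [-0.001, -0.281, 0.96, -0.117], [0.0, 0.0, 0.0, 1.0]]}
{'time': 0.1, 'joints': array([-0.84178719,  0.50176261, -0.42677719,  1.55134698,  0.22078146,
        1.13828971, -0.21031938]), 'joint_velocities': array([-0.00077272, -0.0017765 , -0.00095495, -0.00412104,  0.00054481,
       -0.00079025,  0.00069447]), 'tau': array([-1.14447126e-02, -5.70808125e+01, -5.83879352e+00, -2.81748301e+01,
        1.04982455e-02,  5.62282206e-03, -8.57245112e-06]), 'tcp_pos': array([0.29173119, 0.58020566, 0.25535436]), 'orientation': array([-7.24992775e-01, -3.05630776e+00,  2.66467269e-03]), 'wrist_force': array([-0.23997393,  0.37703755, -0.52470299]), 'torque': array([ 0.02128923, -0.00954292,  0.00728701]), 'grasp_force': 0.0, 'finger_gap': 0.08527574159976707}
```

View pics/a1.png

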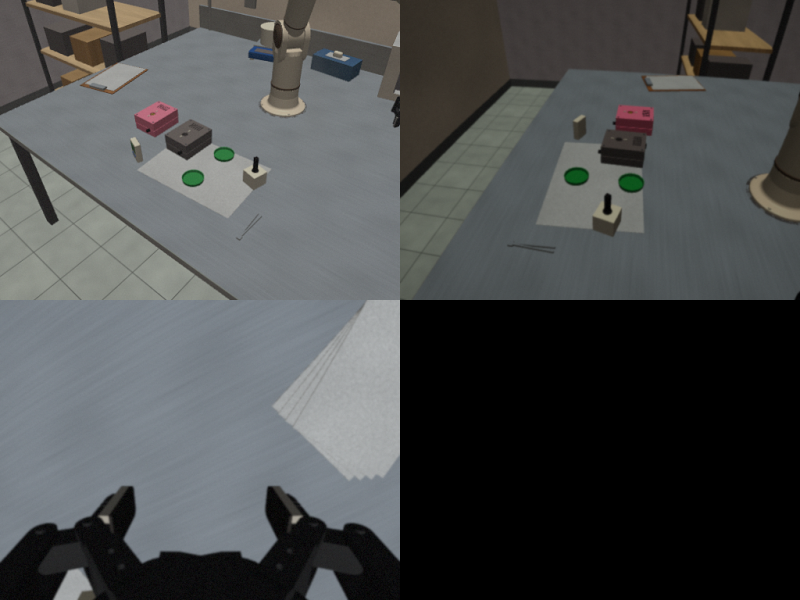

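Scene picture (full-res pixels): three controller-shaped boxes, namely pink (200,151), dark grey (242,177) and blue (430,82). The tool, with its black handle, stands in the white holder at (326,220); the hygrometer is at (174,190). I choose the dark grey box and check it in a crop.

```bash
python3 - <<'E'
from h import *
sc=np.load("scene.npy",allow_pickle=True).item();sd=np.load("side.npy",allow_pickle=True).item()
a=cv2.resize(sc["image"][140:260,160:360],(800,480)[:2],interpolation=cv2.INTER_CUBIC)
b=cv2.resize(sd["image"][150:310,230:330],None,fx=1,fy=1)
a=cv2.resize(sc["image"][135:255,200:350],(400,320),interpolation=cv2.INTER_CUBIC)
b=cv2.resize(sd["image"][160:310,230:330],(400,600),interpolation=cv2.INTER_CUBIC)
m=np.zeros((600,800,3),np.uint8);m[:320,:400]=a;m[:,400:]=b
save("a2.png",m)
E
```

```text
(no output)
```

View pics/a2.png

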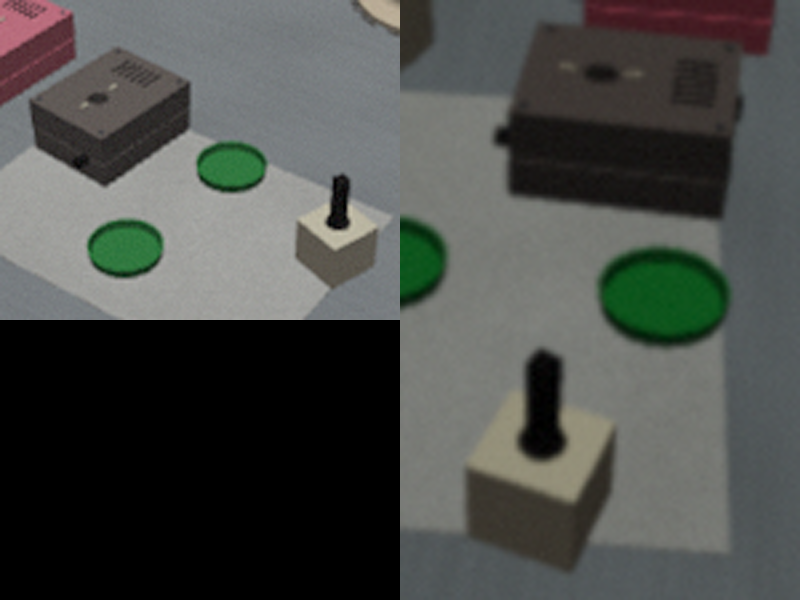

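The crop shows the grey box with two white ribs beside its well: side px (280.5,178), ribs (272,177) and (288,178). The collar is at side px (265,270) and scene px (327,217). Now I turn these into positions.

```bash
python3 - <<'E'
from h import *
sc=np.load("scene.npy",allow_pickle=True).item();sd=np.load("side.npy",allow_pickle=True).item()
np.set_printoptions(precision=4,suppress=True)
print("well",onz(sc,236.4,171.7,.072),onz(sd,280.5,178.2,.072))
print("ribs",onz(sd,272.2,177,.074),onz(sd,288,178.2,.074))
print("collar",onz(sc,326.7,217.5,.058),onz(sd,265.2,270.2,.058))
print("tooltop",onz(sc,327.7,201.5,.116),onz(sd,265.5,248.5,.116))
print("hyg",onz(sc,174,205,.0), "dish",onz(sc,246.5,228,.0),onz(sc,287,197,.0))
s=sd['st'];print(Ro.from_rotvec(s['orientation']).as_matrix())
E
```

```text
well [ 0.5436 -0.1411  0.072 ] [ 0.5416 -0.1389  0.072 ]
ribs [ 0.5647 -0.1385  0.074 ] [ 0.5209 -0.139   0.074 ]
collar [0.5405 0.1911 0.058 ] [0.5425 0.1926 0.058 ]
tooltop [0.5419 0.1909 0.116 ] [0.5435 0.1888 0.116 ]
hyg [ 0.7214 -0.248   0.    ] dish [ 0.6629 -0.0006  0.    ] [0.4765 0.0062 0.    ]
[[-0.8935  0.4491 -0.0009]
 [ 0.4491  0.8935 -0.0017]
 [ 0.     -0.0019 -1.    ]]
```

Request:
drive_tool:
  series:
    - [[-0.8, -0.5, 0], [0, 0, 0], 0]
    - [[-0.8, -0.5, 0], [0, 0, 0], 0]
    - [[-0.8, -0.5, 0], [0, 0, 0], 0]
    - [[-0.8, -0.5, 0], [0, 0, 0], 0]
    - [[-0.8, -0.5, 0], [0, 0, 0], 0]
    - [[-0.8, -0.5, 0], [0, 0, 0], 0]
    - [[-0.8, -0.5, 0], [0, 0, 0], 0]
    - [[-0.8, -0.4, 0], [0, 0, 0], 0]
    - [[-0.2, 0, 0], [0, 0, 0], 0]
    - [[0, 0, 0], [0, 0, 0], 0]

```text
time: 1.4
tcp_pos: [0.5409, 0.1936, 0.256]
orientation: [-0.727, -3.056, -0.0]
wrist_force: [-0.2, -0.3, 0.6]
finger_gap: 0.0857
grasp_force: 0.0
```

```bash
python3 - <<'E'
from h import *
c,s=shot("wrist");np.save("w1.npy",{**c,'st':s})
save("a3.png",cv2.resize(c["image"],(800,600),interpolation=cv2.INTER_CUBIC))
print(s["tcp_pos"],s["joints"],s["wrist_force"]);print(proj(c,[.542,.190,.116],s),proj(c,[.542,.190,.056],s))
E
```

```text
[0.54089118 0.19362706 0.25596037] [-0.16141646  0.34875726 -0.28531086  1.74947251  0.10979528  1.0593843
  0.61913942] [-0.20002461 -0.29125864  0.6045561 ]
[253.4551849  189.20949801] [253.89576503 174.6779217 ]
```

View pics/a3.png

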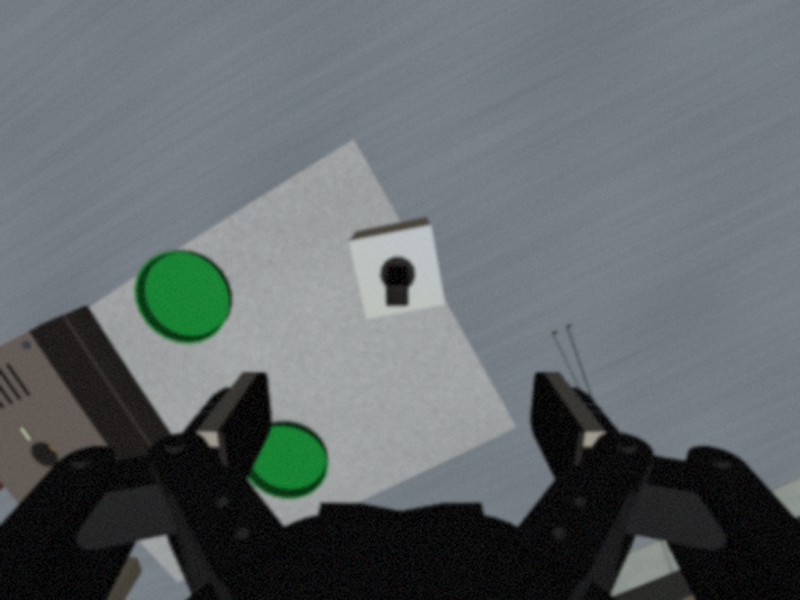

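Wrist view: handle top at (397,296) of the enlarged picture, about (254,189) in full-res pixels, matching the projection. The handle's flats look nearly aligned with the jaws. Next, the exact angle and position.

```bash
python3 - <<'E'
from h import *
c=np.load("w1.npy",allow_pickle=True).item();s=c['st']
g=cv2.cvtColor(c["image"],cv2.COLOR_RGB2GRAY)
np.set_printoptions(linewidth=200)
print(g[160:202,238:270:1][::2])
o=onz(c,254,189.5,.116,s);print(o)
save("a4.png",cv2.resize(np.clip(g[155:205,230:280].astype(int)*2,0,255).astype(np.uint8)[:,:,None].repeat(3,2),(600,600),interpolation=cv2.INTER_CUBIC))
E
```

```text
[[193 193 196 191 194 190 193 192 193 192 195 193 193 194 191 194 193 193 193 190 192 191 191 194 192 192 193 192 190 194 192 193]
 [192 192 193 192 194 194 190 192 192 190 194 192 191 187 186 185 182 183 187 186 191 189 191 191 196 191 194 192 191 192 194 194]
 [192 192 191 189 194 190 195 193 192 187 180 166 151 136 122 121 121 123 125 135 153 166 179 187 191 192 193 193 194 192 192 192]
 [193 190 192 193 194 191 189 183 165 136 111  85  67  51  46  41  46  48  52  57  69  86 111 137 159 178 189 192 194 192 191 191]
 [192 193 191 191 191 189 174 144  98  64  44  38  40  35  35  39  42  38  39  39  36  42  48  66 103 141 169 184 191 193 192 192]
 [194 193 193 190 183 166 129  82  47  35  32  25  25  21  22  20  19  23  23  23  21  26  34  46  54  83 123 160 186 191 190 193]
 [192 193 191 189 176 145  92  52  37  33  19  14   7  11   2  11   7   1   0  10   5  20  20  31  41  52  88 139 175 188 193 192]
 [193 192 193 185 171 135  81  43  37  23  13   0  13   1   5   6   5   0   0   6   4   4  20  32  34  46  77 128 167 186 194 193]
 [192 192 192 187 164 126  75  44  32  21  17   6   
[... 986 characters left out ...]
 191 191]
 [191 192 192 192 191 191 189 180 147  97  48  30  30  31  32  36  33  33  38  34  41  45  78 129 170 189 192 193 192 193 191 194]
 [193 190 193 191 192 191 191 187 158 114  71  59  61  58  58  58  56  58  63  59  61  67  98 141 177 188 190 194 191 192 191 191]
 [191 191 191 193 192 191 193 191 184 171 160 152 154 155 153 154 156 153 153 153 156 160 168 181 187 190 190 194 189 189 190 191]
 [191 193 192 191 193 193 191 192 190 191 190 190 187 189 190 190 190 188 187 189 185 186 187 186 182 182 180 177 176 174 174 170]
 [189 191 190 192 192 192 191 190 190 189 189 187 186 183 182 178 179 178 176 175 173 166 167 165 166 165 163 165 164 165 165 164]]
[0.54248172 0.19032689 0.116     ]
```

View pics/a4.png

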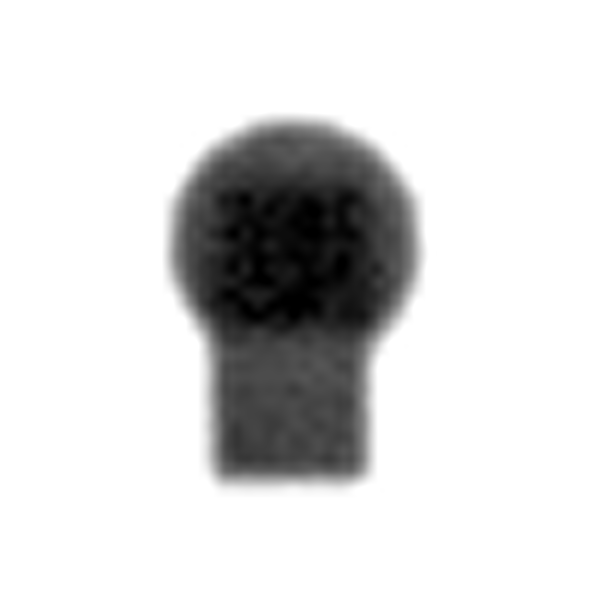

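Request:
drive_tool:
  series:
    - [[-0.04, -0.03, 0.6], [0, 0, 0], 0]
    - [[0, 0, 0.7], [0, 0, 0], 0]
    - [[0, 0, 0.7], [0, 0, 0], 0]
    - [[0, 0, 0.5], [0, 0, 0], 0]
    - [[0, 0, 0.2], [0, 0, 0], 0]
    - [[0, 0, 0], [0, 0, 0], 0.5]
    - [[0, 0, 0], [0, 0, 0], 1]
    - [[0, 0, 0], [0, 0, 0], 1]
    - [[0, 0, 0], [0, 0, 0], 1]
    - [[0, 0, 0], [0, 0, 0], 1]
    - [[0, 0, 0], [0, 0, 0], 1]
    - [[0, 0, 0], [0, 0, 0], 1]
  grip_force: 60

```text
time: 2.95
tcp_pos: [0.5426, 0.1913, 0.0953]
orientation: [0.725, 3.055, 0.001]
wrist_force: [-1.3, -0.8, 6.3]
finger_gap: 0.0133
grasp_force: 58.5
```

Request:
drive_tool:
  series:
    - [[0, 0, -0.3], [0, 0, 0], 1]
    - [[0, 0, -0.6], [0, 0, 0], 1]
    - [[0, 0, -0.8], [0, 0, 0], 1]
    - [[0, 0, -0.6], [0, 0, 0], 1]
    - [[0, 0, -0.2], [0, 0, 0], 1]
    - [[0, 0, 0], [0, 0, 0], 1]
    - [[0, 0, 0], [0, 0, 0], 1]

```text
time: 3.82
tcp_pos: [0.541, 0.1907, 0.2427]
orientation: [-0.724, -3.054, 0.002]
wrist_force: [-0.6, 0.5, -0.7]
finger_gap: 0.0132
grasp_force: 58.5
```

```bash
python3 - <<'E'
from h import *
sc,s=shot("scene");sd,_=shot("side")
np.save("s2.npy",[sc,sd]);print(s["tcp_pos"],s["wrist_force"],s["joints"])
t=s["tcp_pos"]; 
for i,c in enumerate((sc,sd)): print(proj(c,[t[0],t[1],t[2]-.006-.078]),proj(c,[t[0],t[1],t[2]-.006]))
def crop(c,z):
    u,v=proj(c,[t[0],t[1],t[2]-.045]).astype(int);return cv2.resize(c["image"][v-30:v+30,u-20:u+20],(400,600),interpolation=cv2.INTER_CUBIC),(u-20,v-30)
a,o1=crop(sc,0);b,o2=crop(sd,0);print(o1,o2)
save("a5.png",np.clip(np.hstack([a,b]).astype(int)*1.3,0,255).astype(np.uint8))
E
```

```text
[0.54095396 0.19069363 0.24273655] [-0.57414837  0.49748923 -0.74895679] [-0.15707436  0.36237804 -0.28578135  1.76318396  0.11614336  1.03535871
  0.62009556]
[328.87015499 188.72340948] [330.88655087 164.25250516]
[267.14217961 233.01500652] [268.1083015  200.02401157]
(np.int64(309), np.int64(146)) (np.int64(247), np.int64(187))
```

View pics/a5.png

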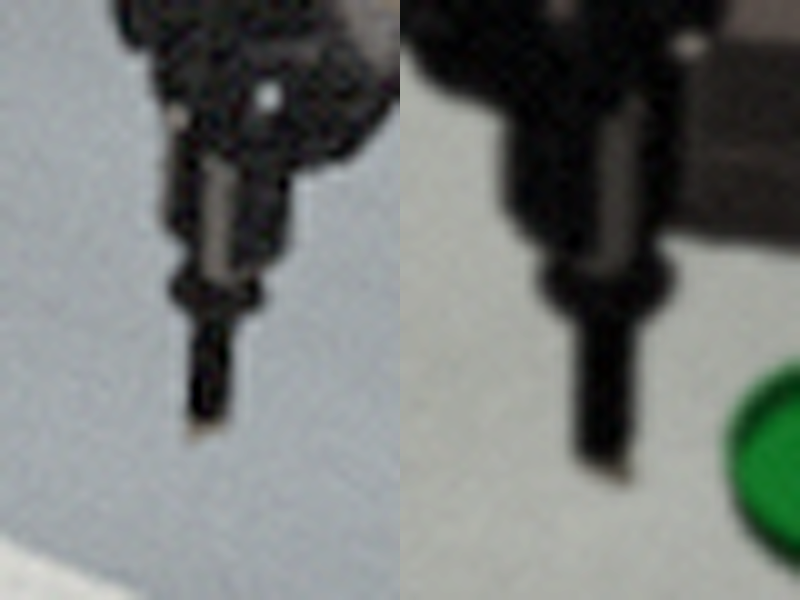

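The scene crop has the blade's lower edge low at left and the side crop low at right, so the blade lies along the gripper's x. The tip is at about scene (329.8,189.5) and side (267.5,234). Next I carry the tool beside the well for a close look.

Request:
drive_tool:
  series:
    - [[-0.3, -0.4, 0], [0, 0, 0], 1]
    - [[-0.44, -0.72, 0], [0, 0, 0], 1]
    - [[-0.44, -0.72, 0], [0, 0, 0], 1]
    - [[-0.44, -0.72, 0], [0, 0, 0], 1]
    - [[-0.44, -0.72, 0], [0, 0, 0], 1]
    - [[-0.44, -0.72, 0], [0, 0, 0], 1]
    - [[-0.13, -0.35, 0], [0, 0, 0], 1]
    - [[0, 0, 0], [0, 0, -0.96], 1]
    - [[0, 0, 0], [0, 0, -0.96], 1]
    - [[0, 0, 0], [0, 0, -0.96], 1]
    - [[0, 0, 0], [0, 0, -0.96], 1]
    - [[0, 0, 0], [0, 0, -0.96], 1]
    - [[0, 0, 0.1], [0, 0, -0.96], 1]
    - [[0, 0, 0.1], [0, 0, -0.96], 1]
    - [[0, 0, 0.1], [0, 0, -0.96], 1]
    - [[0, 0, 0.1], [0, 0, -0.96], 1]
    - [[0, 0, 0.2], [0, 0, -0.96], 1]
    - [[0, 0, 0], [0, 0, 0], 1]
    - [[0, 0, 0], [0, 0, 0], 1]

```text
time: 6.3
tcp_pos: [0.5656, -0.1129, 0.2079]
orientation: [1.327, -2.847, -0.001]
wrist_force: [-0.4, 0.2, -0.1]
finger_gap: 0.0131
grasp_force: 58.6
```

```bash
python3 - <<'E'
from h import *
c,s=shot("wrist");np.save("w2.npy",{**c,'st':s})
R=Ro.from_rotvec(s['orientation']).as_matrix()
t=s["tcp_pos"];print(t,s["joints"],s["wrist_force"]);print(np.degrees(np.arctan2(R[1,0],R[0,0])),R[2])
print(proj(c,[.5425,-.140,.072],s),proj(c,t+R@[0,0,.085],s))
save("a6.png",cv2.resize(c["image"][90:270,136:376],(800,600),interpolation=cv2.INTER_CUBIC))
E
```

```text
[ 0.56557551 -0.11288126  0.20792877] [ 0.46534437  0.41977892 -0.39934811  1.78573327  0.19218256  0.97531368
  2.43150099] [-0.39074398  0.18038758 -0.08024107]
-130.03454114279086 [ 2.25187022e-04  9.36788652e-04 -9.99999536e-01]
[256.93399308 149.58876696] [256.88066934 206.78966333]
```

View pics/a6.png

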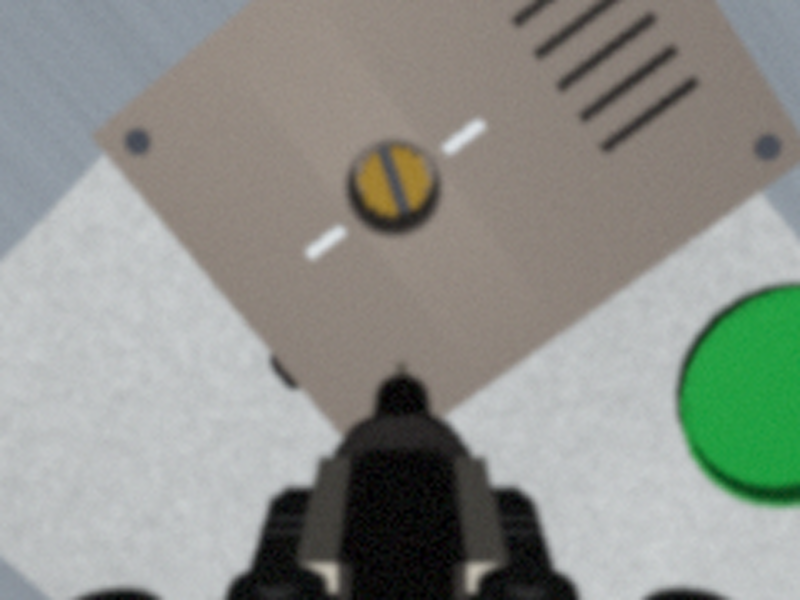

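Wrist crop: brass screw at crop (395,183), slot from (383,150) to (407,215), ribs at (465,137) and (326,243), blade tip near (401,370). Joint 7 is near its limit this way, so I will use the half-turned blade.

```bash
python3 - <<'E'
from h import *
np.set_printoptions(precision=4,suppress=True)
c=np.load("w2.npy",allow_pickle=True).item();s=c['st'];im=c["image"]
hsv=cv2.cvtColor(im,cv2.COLOR_RGB2HSV)
box=np.zeros(im.shape[:2],np.uint8);box[115:175,215:295]=1
m=((hsv[...,2]>185)&(box>0)).astype(np.uint8)
n,l,st,ce=cv2.connectedComponentsWithStats(m)
r=[ce[i] for i in range(1,n) if st[i,4]>15];print("ribs",r,st[1:,4])
P=[onz(c,*p,.074,s) for p in r]
if len(P)==2:
    d=P[0]-P[1];print(P,"yaw",np.degrees(np.arctan2(d[1],d[0])),np.linalg.norm(d),"well",(P[0]+P[1])/2)
b=((hsv[...,1]>110)&(hsv[...,0]<30)&(box>0)).astype(np.uint8)
print("brass",b.sum(),cv2.moments(b,True)['m10']/b.sum(),cv2.moments(b,True)['m01']/b.sum())
full=cv2.convexHull(np.argwhere(b)[:,::-1].astype(np.int32));e=cv2.fitEllipse(full);print("face",e)
# slot: pixels inside hull not brass
h=np.zeros_like(b);cv2.fillConvexPoly(h,full,1);h=cv2.erode(h,np.ones((3,3)))
q=np.argwhere((h>0)&(b==0))[:,::-1].astype(np.float32);print(len(q))
for z in(.050,.060,.066,.07):
    W=np.array([onz(c,*p,z,s)[:2] for p in q],np.float32)
    vx,vy,x0,y0=cv2.fitLine(W,cv2.DIST_HUBER,0,.01,.01).ravel()
    print(z,"slot yaw",np.degrees(np.arctan2(vy,vx)),x0,y0,"face c",onz(c,*e[0],z,s),"diam",np.linalg.norm(onz(c,e[0][0]-e[1][0]/2,e[0][1],z,s)-onz(c,e[0][0]+e[1][0]/2,e[0][1],z,s)))
print("tip px",136+401/3.333,90+372/3.333)
E
```

```text
ribs [array([274.5833, 130.625 ]), array([233.1818, 162.2045])] [48 44]
[array([ 0.5201, -0.143 ,  0.074 ]), array([ 0.5657, -0.1452,  0.074 ])] yaw 177.24419333101258 0.04569535262954026 well [ 0.5429 -0.1441  0.074 ]
brass 271 253.68265682656826 144.5461254612546
face ((253.72283935546875, 144.59414672851562), (20.612106323242188, 21.72781753540039), 35.79811477661133)
72
0.05 slot yaw 68.66784 0.54348266 -0.14296119 face c [ 0.5437 -0.1432  0.05  ] diam 0.019758440886356702
0.06 slot yaw 68.66529 0.5426241 -0.14387035 face c [ 0.5429 -0.1441  0.06  ] diam 0.019038581347358936
0.066 slot yaw 68.666885 0.54210895 -0.14441586 face c [ 0.5424 -0.1447  0.066 ] diam 0.018606665623960152
0.07 slot yaw 68.66571 0.5417655 -0.14477953 face c [ 0.542 -0.145  0.07 ] diam 0.018318721808361166
tip px 256.3120312031203 201.6111611161116
```

Request:
drive_tool:
  series:
    - [[0, 0, 0], [0, 0, 0.5], 1]
    - [[0, 0, 0], [0, 0, 1], 1]
    - [[0, 0, 0], [0, 0, 1], 1]
    - [[0, 0, 0], [0, 0, 1], 1]
    - [[0, 0, 0], [0, 0, 1], 1]
    - [[0, 0, 0], [0, 0, 1], 1]
    - [[0, 0, 0], [0, 0, 1], 1]
    - [[0, 0, 0], [0, 0, 1], 1]
    - [[0, 0, 0], [0, 0, 1], 1]
    - [[0, 0, 0], [0, 0, 1], 1]
    - [[0, 0, 0], [0, 0, 1], 1]
    - [[0, 0, 0], [0, 0, 1], 1]
    - [[0, 0, 0], [0, 0, 1], 1]
    - [[0, 0, 0], [0, 0, 1], 1]
    - [[0, 0, 0], [0, 0, 1], 1]
    - [[0, 0, 0], [0, 0, 1], 1]
    - [[0, 0, 0], [0, 0, 1], 1]
    - [[0, 0, 0], [0, 0, 1], 1]
    - [[0, 0, 0], [0, 0, 1], 1]
    - [[0, 0, 0], [0, 0, 1], 1]

```text
time: 8.85
tcp_pos: [0.5661, -0.1126, 0.2089]
orientation: [2.512, 1.886, 0.001]
wrist_force: [-0.3, -0.1, -0.1]
finger_gap: 0.013
grasp_force: 58.5
```

Request:
drive_tool:
  series:
    - [[0, 0, 0], [0, 0, 0.65], 1]
    - [[-0.5, -0.1, 0], [0, 0, 0], 1]
    - [[-0.5, -0.1, 0], [0, 0, 0], 1]
    - [[-0.2, 0, 0], [0, 0, 0], 1]
    - [[0, 0, 0], [0, 0, 0], 1]
    - [[0, 0, 0], [0, 0, 0], 1]

```text
time: 9.6
tcp_pos: [0.5296, -0.1743, 0.2084]
orientation: [-2.589, -1.779, -0.002]
wrist_force: [0.2, 0.9, -0.2]
finger_gap: 0.0132
grasp_force: 58.5
```

```bash
cat > meas.py <<'E'
from h import *
import sys
np.set_printoptions(precision=4,suppress=True)
c,s=shot("wrist");np.save(sys.argv[1]+".npy",{**c,'st':s});im=c["image"]
R=Ro.from_rotvec(s['orientation']).as_matrix();t=s['tcp_pos']
print(t,"yaw",np.degrees(np.arctan2(R[1,0],R[0,0])),R[2],"q",s["joints"],s["wrist_force"])
w=proj(c,[.5429,-.1441,.072],s);print("pred well",w,"tip",proj(c,t+R@[0,0,.085],s),"corner",proj(c,t+R@[.006,0,.085],s))
hsv=cv2.cvtColor(im,cv2.COLOR_RGB2HSV);u,v=w.astype(int)
box=np.zeros(im.shape[:2],np.uint8);box[max(v-38,0):v+38,u-42:u+42]=1
m=((hsv[...,2]>185)&(hsv[...,1]<60)&(box>0)).astype(np.uint8)
n,l,st,ce=cv2.connectedComponentsWithStats(m)
r=[ce[i] for i in range(1,n) if 25<st[i,4]<90];print("ribs",r,st[1:,4])
P=[onz(c,*p,.074,s) for p in r]
if len(P)==2:
    d=P[0]-P[1];print("yaw",np.degrees(np.arctan2(d[1],d[0])),np.linalg.norm(d),"well",(P[0]+P[1])/2)
b=((hsv[...,1]>110)&(hsv[...,0]<30)&(box>0)).astype(np.uint8)
if b.sum()>100:
    full=cv2.convexHull(np.argwhere(b)[:,::-1].astype(np.int32));e=cv2.fitEllipse(full);print("face",e)
    h=np.zeros_like(b);cv2.fillConvexPoly(h,full,1);h=cv2.erode(h,np.ones((3,3)))
    q=np.argwhere((h>0)&(b==0))[:,::-1].astype(np.float32)
    for z in(.050,.060,.07):
        W=np.array([onz(c,*p,z,s)[:2] for p in q],np.float32)
        vx,vy,x0,y0=cv2.fitLine(W,cv2.DIST_HUBER,0,.01,.01).ravel()
        print(z,"slot yaw",np.degrees(np.arctan2(vy,vx)),x0,y0,"face c",onz(c,*e[0],z,s))
E
python3 meas.py w3; python3 -c "
from h import *
c=np.load('w3.npy',allow_pickle=True).item()
save('a7.png',cv2.resize(c['image'][90:270,136:376],(800,600),interpolation=cv2.INTER_CUBIC))"
```

```text
[ 0.5296 -0.1743  0.2084] yaw 68.99381356287888 [ 0.001   0.0005 -1.    ] q [ 0.1193  0.3596  0.1861  1.8503 -0.0821  0.9384 -0.0243] [ 0.2317  0.8844 -0.184 ]
pred well [257.2923 152.177 ] tip [255.5538 206.2897] corner [255.5485 198.647 ]
ribs [array([282.2553, 144.1702]), array([232.7955, 160.4091])] [47 44]
yaw -2.757754916448728 0.04597098616555886 well [ 0.543 -0.144  0.074]
face ((257.2210388183594, 150.02952575683594), (21.009319305419922, 21.833755493164062), 152.7909393310547)
0.05 slot yaw 66.82281 0.54302794 -0.14439282 face c [ 0.5425 -0.1452  0.05  ]
0.06 slot yaw 66.81604 0.54346585 -0.14308417 face c [ 0.543  -0.1439  0.06  ]
0.07 slot yaw 66.82042 0.54390377 -0.14177553 face c [ 0.5434 -0.1426  0.07  ]
```

View pics/a7.png

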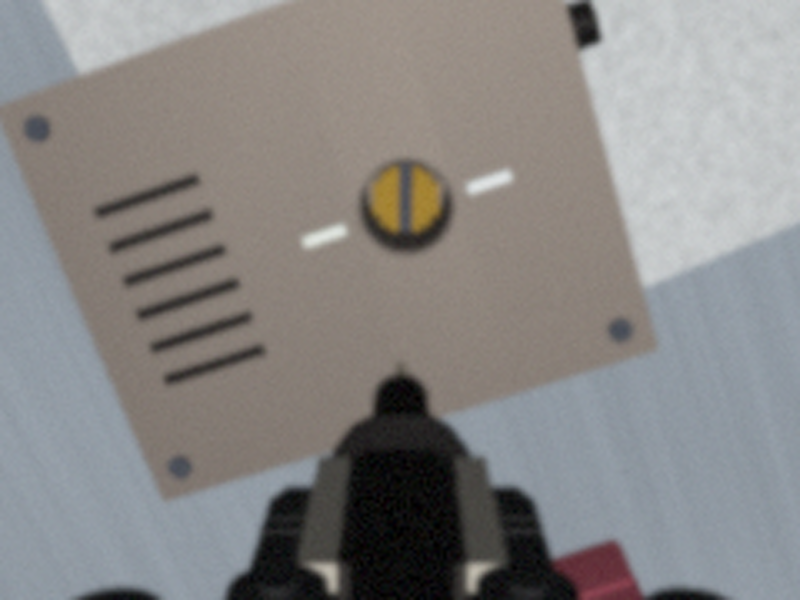

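The second wrist view, half-turned, puts the well at (0.543,-0.144) again; slot (405,165)-(405,235) is vertical in the crop and in line with the blade at (401,368). I now move over the well.

Request:
drive_tool:
  series:
    - [[0.27, 0.02, 0], [0, 0, 0.15], 1]
    - [[0.28, 0.01, 0], [0, 0, 0], 1]
    - [[0, 0, 0.2], [0, 0, 0], 1]
    - [[0, 0, 0.3], [0, 0, 0], 1]
    - [[0, 0, 0.2], [0, 0, 0], 1]
    - [[0, 0, 0], [0, 0, 0], 1]
    - [[0, 0, 0], [0, 0, 0], 1]
    - [[0, 0, 0], [0, 0, 0], 1]

```text
time: 10.65
tcp_pos: [0.543, -0.1461, 0.1669]
orientation: [2.609, 1.749, 0.001]
wrist_force: [0.3, 0.1, -1.4]
finger_gap: 0.0134
grasp_force: 58.5
```

```bash
python3 - <<'E'
from h import *
np.set_printoptions(precision=4,suppress=True)
for i in range(4):
    c,s=shot("wrist");R=Ro.from_rotvec(s['orientation']).as_matrix();t=s['tcp_pos']
    print(t,"yaw",np.degrees(np.arctan2(R[1,0],R[0,0])),R[2],s["wrist_force"],np.array(c["hand_eye"])[:3].ravel())
d=np.array([.543,-.144,0])-t;print("tool-axes err units",R.T@d/.06)
np.save("w4.npy",{**c,'st':s})
print("tip",proj(c,t+R@[0,0,.085],s),"well",proj(c,[.543,-.144,.072],s),"face",proj(c,[.543,-.144,.06],s))
save('a8.png',cv2.resize(c['image'][150:240,196:316],(800,600),interpolation=cv2.INTER_CUBIC))
E
```

```text
[ 0.543  -0.1461  0.1669] yaw 67.69346690848235 [ 0.0002  0.0012 -1.    ] [ 0.288   0.1189 -1.3894] [-0.     -0.9601 -0.2797  0.0708  1.     -0.0004  0.0012  0.0002 -0.0012
 -0.2797  0.9601 -0.1165]
[ 0.5429 -0.146   0.1669] yaw 67.70270317113632 [ 0.0003  0.0011 -1.    ] [-0.6487 -0.7677  0.3924] [-0.     -0.9601 -0.2797  0.0708  1.     -0.0004  0.0012  0.0002 -0.0012
 -0.2797  0.9601 -0.1165]
[ 0.5429 -0.1459  0.1668] yaw 67.70760121485095 [ 0.0002  0.001  -1.    ] [-0.4424  0.305  -0.914 ] [-0.     -0.9601 -0.2797  0.0708  1.     -0.0004  0.0012  0.0002 -0.0012
 -0.2797  0.9601 -0.1165]
[ 0.5428 -0.1459  0.1668] yaw 67.71183519888056 [ 0.0002  0.0009 -1.    ] [0.5921 0.0642 0.2616] [-0.     -0.9601 -0.2797  0.0708  1.     -0.0004  0.0012  0.0002 -0.0012
 -0.2797  0.9601 -0.1165]
tool-axes err units [ 0.0292 -0.011   2.7797]
tip [255.5459 206.3049] well [254.7864 199.9893] face [254.8236 195.4408]
```

View pics/a8.png

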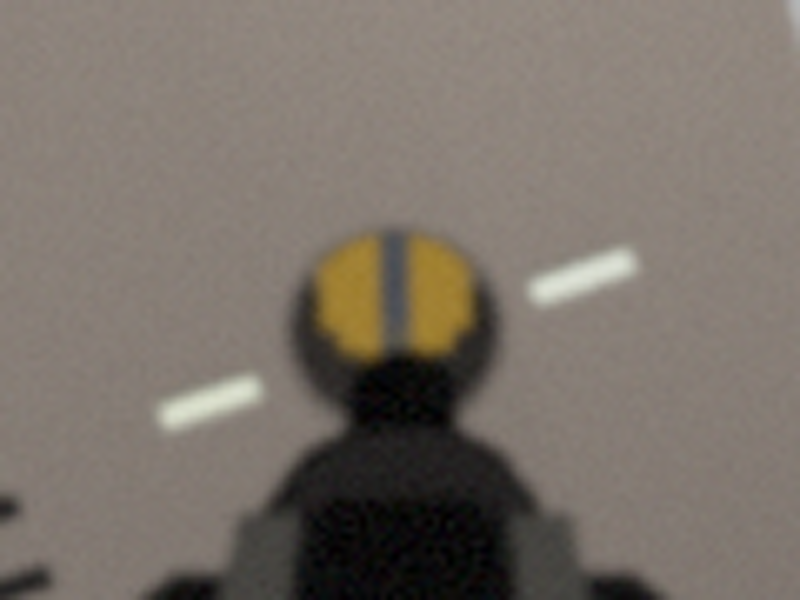

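Tip crop: slot centre column (394) lies left of the shaft (404), about 1.1 mm, so I correct sideways, then feel downward.

Request:
drive_tool:
  series:
    - [[0.03, -0.018, 0], [0, 0, 0], 1]
    - [[0, 0, 0.1], [0, 0, 0], 1]
    - [[0, 0, 0.1], [0, 0, 0], 1]
    - [[0, 0, 0.06], [0, 0, 0], 1]
    - [[0, 0, 0], [0, 0, 0], 1]
    - [[0, 0, 0], [0, 0, 0], 1]
    - [[0, 0, 0], [0, 0, 0], 1]

```text
time: 11.72
tcp_pos: [0.5424, -0.1437, 0.1509]
orientation: [2.609, 1.75, 0.0]
wrist_force: [-0.0, 0.3, 0.1]
finger_gap: 0.0132
grasp_force: 58.6
```

Request:
drive_tool:
  series:
    - [[0, 0, 0.02], [0, 0, 0], 1]
    - [[0, 0, 0.02], [0, 0, 0], 1]
    - [[0, 0, 0], [0, 0, 0], 1]
    - [[0, 0, 0], [0, 0, 0], 1]

```text
time: 12.22
tcp_pos: [0.5422, -0.1437, 0.1482]
orientation: [-2.609, -1.75, 0.0]
wrist_force: [-0.8, 1.0, -0.6]
finger_gap: 0.0134
grasp_force: 58.5
```

Request:
drive_tool:
  series:
    - [[0, 0, 0.02], [0, 0, 0], 1]
    - [[0, 0, 0], [0, 0, 0], 1]
    - [[0, 0, 0], [0, 0, 0], 1]

```text
time: 12.6
tcp_pos: [0.5422, -0.1437, 0.1471]
orientation: [-2.609, -1.75, 0.0]
wrist_force: [-0.6, -0.2, 0.1]
finger_gap: 0.013
grasp_force: 58.6
```

Request:
drive_tool:
  series:
    - [[0, 0, 0.02], [0, 0, 0], 1]
    - [[0, 0, 0], [0, 0, 0], 1]
    - [[0, 0, 0], [0, 0, 0], 1]

```text
time: 12.98
tcp_pos: [0.5422, -0.1437, 0.1459]
orientation: [-2.609, -1.75, 0.0]
wrist_force: [0.6, 0.3, -0.4]
finger_gap: 0.0133
grasp_force: 58.6
```

Request:
drive_tool:
  series:
    - [[0, 0, 0.015], [0, 0, 0], 1]
    - [[0, 0, 0], [0, 0, 0], 1]
    - [[0, 0, 0], [0, 0, 0], 1]

```text
time: 13.35
tcp_pos: [0.5422, -0.1437, 0.145]
orientation: [-2.609, -1.75, 0.0]
wrist_force: [0.6, -0.2, -1.2]
finger_gap: 0.0134
grasp_force: 58.5
```

Request:
drive_tool:
  series:
    - [[0, 0, 0.015], [0, 0, 0], 1]
    - [[0, 0, 0], [0, 0, 0], 1]
    - [[0, 0, 0], [0, 0, 0], 1]

```text
time: 13.72
tcp_pos: [0.5422, -0.1437, 0.1441]
orientation: [-2.609, -1.75, 0.0]
wrist_force: [-0.8, 0.5, -1.0]
finger_gap: 0.0132
grasp_force: 58.5
```

Request:
drive_tool:
  series:
    - [[0, 0, 0.015], [0, 0, 0], 1]
    - [[0, 0, 0], [0, 0, 0], 1]
    - [[0, 0, 0], [0, 0, 0], 1]

```text
time: 14.1
tcp_pos: [0.5422, -0.1437, 0.1432]
orientation: [-2.609, -1.75, 0.0]
wrist_force: [0.3, -0.2, -0.7]
finger_gap: 0.0129
grasp_force: 58.6
```

Request:
drive_tool:
  series:
    - [[0, 0, 0.01], [0, 0, 0], 1]
    - [[0, 0, 0], [0, 0, 0], 1]
    - [[0, 0, 0], [0, 0, 0], 1]

```text
time: 14.48
tcp_pos: [0.5422, -0.1437, 0.1426]
orientation: [-2.609, -1.75, 0.0]
wrist_force: [0.8, -0.2, -0.2]
finger_gap: 0.0131
grasp_force: 58.6
```

Tip near z 0.057, no contact yet; continuing.

Request:
drive_tool:
  series:
    - [[0, 0, 0.015], [0, 0, 0], 1]
    - [[0, 0, 0], [0, 0, 0], 1]
    - [[0, 0, 0], [0, 0, 0], 1]

```text
time: 14.85
tcp_pos: [0.5422, -0.1437, 0.1416]
orientation: [-2.609, -1.75, 0.0]
wrist_force: [-0.1, -0.2, -0.1]
finger_gap: 0.0134
grasp_force: 58.6
```

Request:
drive_tool:
  series:
    - [[0, 0, 0.015], [0, 0, 0], 1]
    - [[0, 0, 0], [0, 0, 0], 1]
    - [[0, 0, 0], [0, 0, 0], 1]

```text
time: 15.22
tcp_pos: [0.5422, -0.1437, 0.1408]
orientation: [-2.609, -1.75, -0.0]
wrist_force: [-0.5, -0.3, -0.2]
finger_gap: 0.0133
grasp_force: 58.5
```

Request:
drive_tool:
  series:
    - [[0, 0, 0.01], [0, 0, 0], 1]
    - [[0, 0, 0], [0, 0, 0], 1]
    - [[0, 0, 0], [0, 0, 0], 1]

```text
time: 15.6
tcp_pos: [0.5422, -0.1437, 0.1402]
orientation: [-2.609, -1.75, 0.0]
wrist_force: [0.5, -0.7, -1.0]
finger_gap: 0.0131
grasp_force: 58.5
```

Request:
drive_tool:
  series:
    - [[0, 0, 0.01], [0, 0, 0], 1]
    - [[0, 0, 0], [0, 0, 0], 1]
    - [[0, 0, 0], [0, 0, 0], 1]

```text
time: 15.98
tcp_pos: [0.5422, -0.1437, 0.1396]
orientation: [-2.609, -1.75, 0.0]
wrist_force: [0.6, -0.3, -0.3]
finger_gap: 0.0132
grasp_force: 58.5
```

Request:
drive_tool:
  series:
    - [[0, 0, 0.01], [0, 0, 0], 1]
    - [[0, 0, 0], [0, 0, 0], 1]
    - [[0, 0, 0], [0, 0, 0], 1]

```text
time: 16.35
tcp_pos: [0.5422, -0.1437, 0.139]
orientation: [-2.609, -1.75, 0.0]
wrist_force: [-1.0, -0.8, -0.6]
finger_gap: 0.0132
grasp_force: 58.5
```

Request:
drive_tool:
  series:
    - [[0, 0, 0.01], [0, 0, 0], 1]
    - [[0, 0, 0], [0, 0, 0], 1]
    - [[0, 0, 0], [0, 0, 0], 1]

```text
time: 16.73
tcp_pos: [0.5422, -0.1437, 0.1384]
orientation: [-2.609, -1.75, -0.0]
wrist_force: [0.3, -0.1, -0.1]
finger_gap: 0.0133
grasp_force: 58.5
```

Request:
drive_tool:
  series:
    - [[0, 0, 0.01], [0, 0, 0], 1]
    - [[0, 0, 0], [0, 0, 0], 1]
    - [[0, 0, 0], [0, 0, 0], 1]

```text
time: 17.1
tcp_pos: [0.5422, -0.1437, 0.1378]
orientation: [-2.609, -1.75, 0.0]
wrist_force: [0.8, 0.4, -0.0]
finger_gap: 0.0133
grasp_force: 58.5
```

Request:
drive_tool:
  series:
    - [[0, 0, 0.01], [0, 0, 0], 1]
    - [[0, 0, 0], [0, 0, 0], 1]
    - [[0, 0, 0], [0, 0, 0], 1]

```text
time: 17.48
tcp_pos: [0.5422, -0.1437, 0.1372]
orientation: [-2.609, -1.75, 0.0]
wrist_force: [-0.2, -0.3, -0.3]
finger_gap: 0.0134
grasp_force: 58.5
```

Request:
drive_tool:
  series:
    - [[0, 0, 0.01], [0, 0, 0], 1]
    - [[0, 0, 0], [0, 0, 0], 1]
    - [[0, 0, 0], [0, 0, 0], 1]

```text
time: 17.85
tcp_pos: [0.5423, -0.1437, 0.1367]
orientation: [2.609, 1.75, 0.0]
wrist_force: [0.7, 0.1, 1.0]
finger_gap: 0.013
grasp_force: 58.7
```

Request:
drive_tool:
  series:
    - [[0, 0, 0.01], [0, 0, 0], 1]
    - [[0, 0, 0], [0, 0, 0], 1]
    - [[0, 0, 0], [0, 0, 0], 1]

```text
time: 18.23
tcp_pos: [0.5423, -0.1437, 0.1362]
orientation: [2.609, 1.75, 0.0]
wrist_force: [-1.1, 0.2, 4.0]
finger_gap: 0.0132
grasp_force: 59.1
```

Request:
drive_tool:
  series:
    - [[0, 0, 0.01], [0, 0, 0], 1]
    - [[0, 0, 0], [0, 0, 0], 1]
    - [[0, 0, 0], [0, 0, 0], 1]

```text
time: 18.6
tcp_pos: [0.5424, -0.1437, 0.1357]
orientation: [2.609, 1.75, 0.0]
wrist_force: [-1.9, -0.1, 5.4]
finger_gap: 0.0132
grasp_force: 59.4
```

Request:
drive_tool:
  series:
    - [[0, 0, 0.01], [0, 0, 0], 1]
    - [[0, 0, 0], [0, 0, 0], 1]
    - [[0, 0, 0], [0, 0, 0], 1]

```text
time: 18.98
tcp_pos: [0.5424, -0.1437, 0.1354]
orientation: [2.609, 1.75, 0.001]
wrist_force: [-1.4, 0.5, 7.4]
finger_gap: 0.0131
grasp_force: 59.7
```

Request:
drive_tool:
  series:
    - [[0, 0, -0.007], [0, 0, 0], 1]
    - [[0, 0, 0], [0, 0, 0.3], 1]
    - [[0, 0, 0], [0, 0, 0.3], 1]
    - [[0, 0, 0], [0, 0, 0.3], 1]
    - [[0, 0, 0], [0, 0, 0.3], 1]
    - [[0, 0, 0], [0, 0, 0.3], 1]
    - [[0, 0, 0], [0, 0, 0], 1]
    - [[0, 0, 0], [0, 0, 0], 1]

```text
time: 19.98
tcp_pos: [0.5428, -0.1438, 0.1357]
orientation: [2.777, 1.468, 0.001]
wrist_force: [0.2, -0.4, 5.8]
finger_gap: 0.0132
grasp_force: 59.4
```

```bash
cat > st.py <<'E'
from h import *
np.set_printoptions(precision=4,suppress=True)
for i in range(3):
    c,s=shot("wrist");R=Ro.from_rotvec(s['orientation']).as_matrix();print(s["time"],s["tcp_pos"],"yaw",np.degrees(np.arctan2(R[1,0],R[0,0])),R[2],s["wrist_force"],s["torque"],s["joints"][6])
np.save("w5.npy",{**c,'st':s})
E
python3 st.py
```

```text
19.975 [ 0.5428 -0.1438  0.1357] yaw 55.72118211915115 [ 0.0004  0.0011 -1.    ] [ 0.2177 -0.4112  5.8165] [0.1186 0.2637 0.0394] -0.2714760304673428
20.025 [ 0.5427 -0.1438  0.1357] yaw 55.717409948716536 [ 0.0004  0.0011 -1.    ] [-1.4761  0.179   4.8847] [0.0085 0.192  0.0341] -0.27148758260067424
20.075 [ 0.5427 -0.1439  0.1357] yaw 55.715669045414 [ 0.0004  0.0011 -1.    ] [-1.3537  0.0896  5.7807] [ 0.0315  0.2542 -0.0128] -0.2715052035087864
```

Request:
drive_tool:
  series:
    - [[0, 0, 0], [0, 0, 0.3], 1]
    - [[0, 0, 0], [0, 0, 0.4], 1]
    - [[0, 0, 0], [0, 0, 0.4], 1]
    - [[0, 0, 0], [0, 0, 0.4], 1]
    - [[0, 0, 0], [0, 0, 0.4], 1]
    - [[0, 0, 0], [0, 0, 0.4], 1]
    - [[0, 0, 0], [0, 0, 0.4], 1]
    - [[0, 0, 0], [0, 0, 0.3], 1]
    - [[0, 0, 0], [0, 0, 0], 1]

```text
time: 21.25
tcp_pos: [0.5427, -0.1438, 0.1357]
orientation: [3.022, 0.858, 0.001]
wrist_force: [-0.8, -0.0, 5.1]
finger_gap: 0.0132
grasp_force: 59.4
```

```bash
python3 st.py
```

```text
21.25 [ 0.5427 -0.1438  0.1357] yaw 31.690899160912327 [ 0.0007  0.0008 -1.    ] [-0.8246 -0.0374  5.1286] [0.0773 0.3224 0.035 ] -0.6353816367360936
21.3 [ 0.5427 -0.1438  0.1357] yaw 31.712276222693525 [ 0.0007  0.0008 -1.    ] [-1.2328  0.4579  6.5619] [0.0085 0.2871 0.0201] -0.6351062455104651
21.35 [ 0.5427 -0.1438  0.1357] yaw 31.718119228578274 [ 0.0007  0.0008 -1.    ] [-1.2425  0.1659  5.9672] [0.0393 0.282  0.0325] -0.6350174504036298
```

Request:
drive_tool:
  series:
    - [[0, 0, 0], [0, 0, 0.3], 1]
    - [[0, 0, 0], [0, 0, 0.4], 1]
    - [[0, 0, 0], [0, 0, 0.4], 1]
    - [[0, 0, 0], [0, 0, 0.4], 1]
    - [[0, 0, 0], [0, 0, 0.4], 1]
    - [[0, 0, 0], [0, 0, 0.4], 1]
    - [[0, 0, 0], [0, 0, 0.4], 1]
    - [[0, 0, 0], [0, 0, 0.4], 1]
    - [[0, 0, 0], [0, 0, 0.4], 1]
    - [[0, 0, 0], [0, 0, 0.4], 1]
    - [[0, 0, 0], [0, 0, 0.4], 1]
    - [[0, 0, 0], [0, 0, 0.4], 1]
    - [[0, 0, 0], [0, 0, 0.25], 1]
    - [[0, 0, 0], [0, 0, 0], 1]

```text
time: 23.15
tcp_pos: [0.5426, -0.1438, 0.1356]
orientation: [3.134, -0.216, 0.001]
wrist_force: [-1.8, 0.3, 6.0]
finger_gap: 0.0134
grasp_force: 59.5
```

```bash
python3 st.py; python3 -c "
from h import *
c=np.load('w5.npy',allow_pickle=True).item();d=np.load('w4.npy',allow_pickle=True).item()
f=lambda c:cv2.resize(c['image'][150:240,216:296],(400,450),interpolation=cv2.INTER_CUBIC)
save('a9.png',np.hstack([f(c),f(d)]))"
```

```text
23.15 [ 0.5426 -0.1438  0.1356] yaw -7.897847460133182 [ 0.0008  0.0001 -1.    ] [-1.8347  0.3232  6.0317] [ 0.0773  0.3292 -0.0049] -1.229825080992065
23.2 [ 0.5426 -0.1438  0.1356] yaw -7.8835363536692675 [ 0.0008  0.0001 -1.    ] [-1.6565 -0.4414  5.988 ] [0.1012 0.3305 0.0754] -1.2295404913434198
23.25 [ 0.5426 -0.1438  0.1356] yaw -7.880395061034389 [ 0.0008  0.0001 -1.    ] [-1.2379  0.2973  5.7174] [0.0987 0.3589 0.0261] -1.2295141465016624
```

View pics/a9.png

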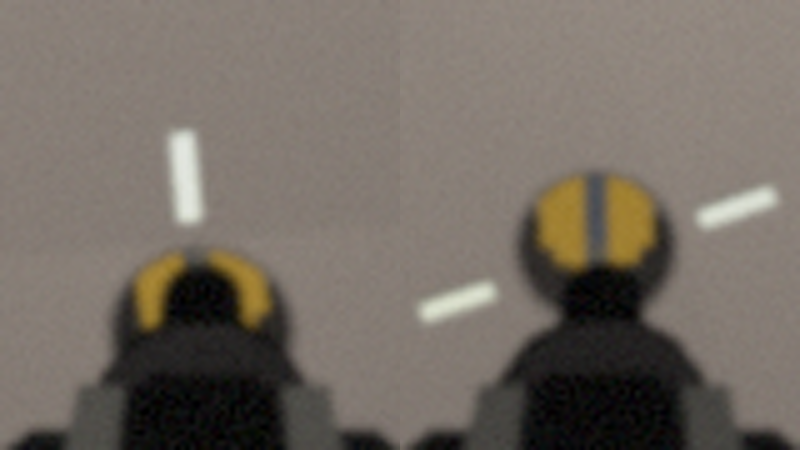

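The left crop shows the slot end at (193,255) in line with the rib (187,180). I relieve the twist, lift out and measure the slot.

Request:
drive_tool:
  series:
    - [[0, 0, 0], [0, 0, -0.4], 1]
    - [[0, 0, -0.1], [0, 0, 0], 1]
    - [[0, 0, -0.3], [0, 0, 0], 1]
    - [[0, 0, -0.5], [0, 0, 0], 1]
    - [[0, 0, -0.5], [0, 0, 0], 1]
    - [[-0.3, 0, 0], [0, 0, 0], 1]
    - [[-0.3, 0, 0], [0, 0, 0], 1]
    - [[0, 0, 0], [0, 0, 0], 1]
    - [[0, 0, 0], [0, 0, 0], 1]

```text
time: 24.42
tcp_pos: [0.5072, -0.1407, 0.2198]
orientation: [3.139, -0.128, 0.002]
wrist_force: [-0.1, 0.4, -0.3]
finger_gap: 0.0131
grasp_force: 58.8
```

```bash
python3 meas.py w6
```

```text
[ 0.5072 -0.1407  0.2198] yaw -4.683688430232386 [ 0.0014  0.     -1.    ] q [-0.219   0.3192  0.5273  1.9244 -0.1962  0.9468 -1.2512] [-0.1305  0.4275 -0.35  ]
pred well [256.2579 148.0894] tip [255.6107 207.1433] corner [255.6059 199.5104]
ribs [array([255.5, 122.5]), array([256.9459, 172.3784])] [54 37]
yaw -3.0228149059100065 0.04589019858035756 well [ 0.5433 -0.1441  0.074 ]
face ((256.1768493652344, 146.0921173095703), (20.04107666015625, 20.47597312927246), 167.81790161132812)
0.05 slot yaw 1.9859716 0.5421428 -0.14403537 face c [ 0.542  -0.1439  0.05  ]
0.06 slot yaw 1.9842633 0.5433969 -0.14413698 face c [ 0.5432 -0.1441  0.06  ]
0.07 slot yaw 1.9822209 0.544651 -0.14423859 face c [ 0.5445 -0.1442  0.07  ]
```

```bash
python3 - <<'E'
from h import *
im=0
for i in range(6):
    c,s=shot("wrist");im=im+c["image"].astype(float)/6
u0,v0=256.2,146.1
sat=im.max(2)-im.min(2)  # brass = colourful, slot = grey
P=[]
for v in range(139,154):
    row=sat[v,248:265];w=np.clip(row[3:14].max()-row[2:15],0,None)
    x=np.arange(250,263);w=w*(w>.4*w.max());P.append((np.sum(w*x)/w.sum(),v))
P=np.array(P);print(np.round(P[:,0],2))
for z in(.055,.06):
    W=np.array([onz(c,*p,z,s)[:2] for p in P],np.float32)
    vx,vy,x0,y0=cv2.fitLine(W,cv2.DIST_HUBER,0,.01,.01).ravel();print(np.degrees(np.arctan2(vy,vx)),x0,y0)
E
```

```text
[255.46 255.51 255.55 255.84 255.9  255.97 256.04 256.1  256.4  256.44
 256.49 256.53 256.57 256.88 256.95]
1.508508 0.5412964 -0.14417195
1.5073869 0.54194397 -0.14422306
```

The slot is about 0.08 rad short of the ribs, within tolerance, so I accept it. Now back to the holder, looking at the hole first.

Request:
drive_tool:
  series:
    - [[0, -0.4, 0], [0, 0, 0], 1]
    - [[-0.1, -0.8, 0], [0, 0, 0], 1]
    - [[-0.1, -0.8, 0], [0, 0, 0], 1]
    - [[-0.1, -0.8, 0], [0, 0, 0], 1]
    - [[-0.1, -0.8, 0], [0, 0, 0], 1]
    - [[-0.1, -0.8, 0], [0, 0, 0], 1]
    - [[0, -0.8, 0], [0, 0, 0], 1]
    - [[0, -0.4, 0.3], [0, 0, 0], 1]
    - [[0, 0, 0], [0, 0, 0], 1]
    - [[0, 0, 0], [0, 0, 0], 1]
    - [[0, 0, 0], [0, 0, 0], 1]

```text
time: 26.15
tcp_pos: [0.5044, 0.195, 0.2018]
orientation: [3.139, -0.132, 0.001]
wrist_force: [-0.4, -0.0, 0.1]
finger_gap: 0.0131
grasp_force: 58.8
```

```bash
python3 - <<'E'
from h import *
np.set_printoptions(precision=4,suppress=True)
c,s=shot("wrist");np.save("w7.npy",{**c,'st':s});im=c["image"]
R=Ro.from_rotvec(s['orientation']).as_matrix();t=s['tcp_pos'];print(t,R)
g=cv2.cvtColor(im,cv2.COLOR_RGB2GRAY);p=proj(c,[.542,.191,.056],s);print(p)
u,v=p.astype(int);b=np.zeros_like(g);b[v-16:v+16,u-16:u+16]=1
m=((g<110)&(b>0)).astype(np.uint8);n,l,st,ce=cv2.connectedComponentsWithStats(m)
for i in range(1,n):
    X=onz(c,*ce[i],.056,s);print(st[i],ce[i],X,"from tcp, units",R.T@(X-t)/.06)
save('a10.png',cv2.resize(im[90:270,136:376],(800,600),interpolation=cv2.INTER_CUBIC))
E
```

```text
[0.5044 0.195  0.2018] [[ 0.9964 -0.0842  0.0008]
 [-0.0842 -0.9964 -0.0001]
 [ 0.0008  0.0001 -1.    ]]
[256.6152 146.2198]
[251 144  15   9  79] [257.8987 148.5696] [0.5398 0.19   0.056 ] from tcp, units [0.5914 0.0333 2.4299]
```

View pics/a10.png

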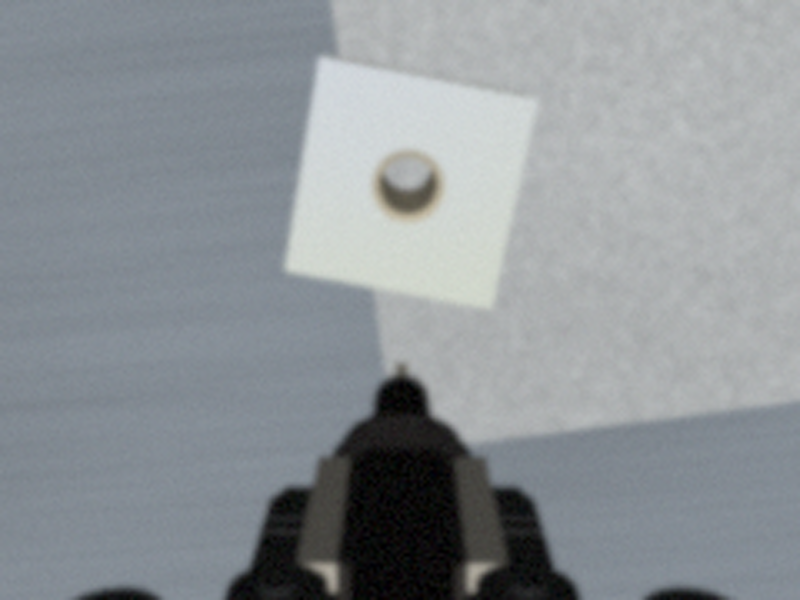

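Hole centre at crop (408,184), tip at (402,368). I move over the hole and lower.

Request:
drive_tool:
  series:
    - [[0.32, 0.014, 0], [0, 0, 0], 1]
    - [[0.32, 0.014, 0], [0, 0, 0], 1]
    - [[0, 0, 0.3], [0, 0, 0], 1]
    - [[0, 0, 0.4], [0, 0, 0], 1]
    - [[0, 0, 0.2], [0, 0, 0], 1]
    - [[0, 0, 0], [0, 0, 0], 1]
    - [[0, 0, 0], [0, 0, 0], 1]

```text
time: 27.08
tcp_pos: [0.5422, 0.1919, 0.1477]
orientation: [-3.139, 0.128, -0.001]
wrist_force: [0.2, -0.2, -0.5]
finger_gap: 0.0133
grasp_force: 58.7
```

Request:
drive_tool:
  series:
    - [[0.005, 0.02, 0], [0, 0, 0], 1]
    - [[0, 0, 0.1], [0, 0, 0], 1]
    - [[0, 0, 0.1], [0, 0, 0], 1]
    - [[0, 0, 0.1], [0, 0, 0], 1]
    - [[0, 0, 0], [0, 0, 0], 1]
    - [[0, 0, 0], [0, 0, 0], 1]

```text
time: 27.82
tcp_pos: [0.5422, 0.1905, 0.1291]
orientation: [3.139, -0.128, -0.0]
wrist_force: [-0.5, 0.2, -0.9]
finger_gap: 0.0134
grasp_force: 58.7
```

In the hole without contact; lowering the rest.

Request:
drive_tool:
  series:
    - [[0, 0, 0.15], [0, 0, 0], 1]
    - [[0, 0, 0.15], [0, 0, 0], 1]
    - [[0, 0, 0.15], [0, 0, 0], 1]
    - [[0, 0, 0.07], [0, 0, 0], 1]
    - [[0, 0, 0], [0, 0, 0], 1]
    - [[0, 0, 0], [0, 0, 0], 1]

```text
time: 28.58
tcp_pos: [0.5424, 0.1906, 0.0982]
orientation: [-3.139, 0.129, -0.001]
wrist_force: [0.3, -0.6, -0.7]
finger_gap: 0.0133
grasp_force: 58.7
```

Request:
drive_tool:
  series:
    - [[0, 0, 0.02], [0, 0, 0], 1]
    - [[0, 0, 0.02], [0, 0, 0], 1]
    - [[0, 0, 0], [0, 0, 0], 1]
    - [[0, 0, 0], [0, 0, 0], 1]

```text
time: 29.08
tcp_pos: [0.5422, 0.1906, 0.0957]
orientation: [-3.139, 0.128, -0.0]
wrist_force: [0.6, -0.5, -0.8]
finger_gap: 0.0133
grasp_force: 58.7
```

Request:
drive_tool:
  series:
    - [[0, 0, 0.015], [0, 0, 0], 1]
    - [[0, 0, 0], [0, 0, 0], 1]
    - [[0, 0, 0], [0, 0, 0], 1]

```text
time: 29.45
tcp_pos: [0.5424, 0.1906, 0.0953]
orientation: [-3.139, 0.128, -0.0]
wrist_force: [-1.9, -0.7, 5.3]
finger_gap: 0.0132
grasp_force: 59.5
```

Seated at the original height; release and rise.

Request:
drive_tool:
  series:
    - [[0, 0, 0], [0, 0, 0], 0.6]
    - [[0, 0, 0], [0, 0, 0], 0]
    - [[0, 0, 0], [0, 0, 0], 0]
    - [[0, 0, 0], [0, 0, 0], 0]
    - [[0, 0, 0], [0, 0, 0], 0]
    - [[0, 0, -0.2], [0, 0, 0], 0]
    - [[0, 0, -0.5], [0, 0, 0], 0]
    - [[0, 0, -0.7], [0, 0, 0], 0]
    - [[0, 0, -0.7], [0, 0, 0], 0]
    - [[0, 0, -0.4], [0, 0, 0], 0]
    - [[0, 0, 0], [0, 0, 0], 0]
    - [[0, 0, 0], [0, 0, 0], 0]
    - [[0, 0, 0], [0, 0, 0], 0]

```text
time: 31.08
tcp_pos: [0.5414, 0.1903, 0.2434]
orientation: [3.138, -0.128, -0.003]
wrist_force: [0.9, -0.9, -0.4]
finger_gap: 0.0851
grasp_force: 0.0
```

```bash
python3 - <<'E'
from h import *
np.set_printoptions(precision=4,suppress=True)
c,s=shot("wrist");im=c["image"];print(s["tcp_pos"],s["finger_gap"],s["wrist_force"])
g=cv2.cvtColor(im,cv2.COLOR_RGB2GRAY)
for z in(.06,.116): print(z,proj(c,[.5422,.1905,z],s))
u,v=proj(c,[.5422,.1905,.09],s).astype(int)
b=np.zeros_like(g);b[v-25:v+25,u-18:u+18]=1
m=((g<100)&(b>0)).astype(np.uint8);n,l,st,ce=cv2.connectedComponentsWithStats(m);print(st[1:],ce[1:])
for r in m[v-25:v+25:2,u-18:u+18]: print(''.join('.#'[k] for k in r))
E
```

```text
[0.5414 0.1903 0.2434] 0.08508592854826813 [ 0.9275 -0.8771 -0.3919]
0.06 [255.3148 175.6194]
0.116 [255.2005 190.0935]
[[245 164  22  32 538]] [[255.5372 178.7546]]
....................................
....................................
....................................
....................................
.............############...........
...........################.........
.........####################.......
........######################......
........######################......
........######################......
........######################......
.........####################.......
..........##################........
...........################.........
............##############..........
............##############..........
............##############..........
............##############..........
............##############..........
.............############...........
....................................
....................................
....................................
....................................
....................................
```

The tool stands upright in the holder, with collar and handle where predicted. Before handing in, I check the screw angle once more from the existing measurement (about -0.08 rad, within tolerance).

```bash
python3 -c "
from workcell import arm
print(arm.sign_off())"
```

```text
the job is handed in; nothing more can be done
None
```

I turned the screw to about 0.08 rad short of the ribs (limit 0.15), stood the tool upright and fully down in its holder, and handed the job in at about 31 s. No verdict was returned; I touched none of the dishes, forceps or hygrometer, and pressed with 7.4 N at most in my readings, twist not included.

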